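Dispense one spacer and nudge it into the bay

TASK

Press the red plunger of the blue spacer feeder all the way in, once, so that one brass spacer comes out at the front, and let the plunger spring back. Then push that spacer along the table until it lies flat and wholly on the green floor of the bay. Use only the fingertips or the outside of the fingers: lift nothing, leave the other two spacers in the feeder, and do not disturb the loose things around.

Things in the scene. Friction and masses are not known exactly. Their poses are not given: they have to be found in the camera images.
- feeder: Blue spacer feeder, fixed to the table: an open-topped magazine 52 mm long (x), 60 mm wide (y), 46 mm high, without a floor, so the spacers stand on the table. Origin on the table on the magazine's axis; z up; its +x is the direction in which the spacer comes out, under the front of the magazine at x = +26 mm. Foot flanges (5 mm high) reach to y = +-42 mm, x = -58 to 0 mm; blade guides (14 mm high) reach back to x = -58 mm
- plunger (a joint): Travel of the spring plunger in m along the feeder's +x: 0 = out (rest), 0.070 = fully in, at its stop. Spring 2.5 N at rest, 6 N fully in, plus damping 8 N s/m; released, it springs back by itself within 1 s. Its blade, 34 mm wide, pushes out the lowest spacer; when it is back the next spacer drops down
- press_face (a point): Centre of the rear face of the red round palm disc on the plunger, 38 mm across, 10 mm thick, facing the feeder's -x, 26 mm above the table (disc from 7 to 45 mm); it lies 118 mm behind the feeder's origin at rest and moves with the plunger. Push it along the feeder's +x
- spacer_1: Lowest brass spacer, the one that comes out: a ring 40 mm across, 14 mm hole, 10 mm thick, about 80 g. Origin at the centre of its underside, z along its axis. With the plunger fully in, its centre is about 69 mm in front of the feeder's origin (more after a fast press) and its rear edge 23 mm clear of the magazine
- spacer_2: Middle spacer of the stack, the same shape; must stay in the feeder
- spacer_3: Top spacer of the stack, the same shape; must stay in the feeder
- bay: Bay, fixed: green floor level with the table, aluminium walls 9 mm high, 6 mm thick on three sides, inside 68 mm wide (y from -34 to +34 mm) and 56 mm deep (x from -28 to the back wall at +28 mm); the walls flare out in front of it, to x = -46 mm and a mouth 90 mm wide. Origin on the table at the centre of its floor; a spacer enters along the bay's +x. On the feeder's -y side, mouth towards the outlet
- bush: Bystander: flanged brass bush, 33 mm across, 27 mm high, loose; origin at the centre of its underside
- setting_ring: Bystander: steel setting ring, 52 mm across, 16 mm high, loose; origin at the centre of its underside
- block: Bystander: small steel gauge block 14 x 35 x 8 mm, loose; origin at the centre of its underside
- screwdriver: Bystander: screwdriver with blue handle, 175 mm long, 28 mm wide, 25 mm high, loose; origin at the centre of its underside

How it is judged:
By the outcome, as a careful person would: the job done as asked, in the order asked, and still so for the second after the job is handed in, with the robot touching nothing.
It also fails if it takes over 48 s, if anything falls off the work surface, if the arm or the gripper's body presses on something with over 40 N, if the wrist force passes 120 N, or if a joint passes its speed limit or range.

ROBOT

A 6-joint arm with a two-finger parallel gripper is mounted at the origin on a cart in front of the work surface, level with it; the furniture and walls round the work are solid. World frame = base frame: x ahead of the robot, y to its left, z up, the work surface at z = 0. Lengths are in mm, angles in rad, forces in N, time in s.
With the tool pointing down it reaches from about 150 to 775 mm from the base axis. Payload 6.1 kg.
Tool frame: the origin (TCP) lies at the very end of the fingers, on their centre line; the grasp point (between the pads) lies 19 mm behind it; z points along the fingers, y is the line along which they close (so a half turn about z gives the same grasp; the last joint's range is limited). The gripper opens to 85 mm and grips with 20 to 120 N. Pads are 22 mm wide; open, the fingers measure 114 mm over their backs; the gripper's body (76 mm by 85 mm) begins 54 mm behind the grasp point. The pads swing forward as they close: fully open they stand 13 mm farther back than shut.
Start: joints at [1.205, 0.126, -0.04, 1.405, 0, 1.571], TCP at [187.783, 490.251, 231.295] pointing down, gripper open.
Joint ranges: [-2.72, 2.72], [-0.95, 1.95], [-1.27, 1.35], [-1.78, 2.02], [-1.46, 1.47], [-3.14, 3.14]. Speed limits (rad/s): [2.39, 2.39, 3.01, 3.14, 3.14, 3.14].

INTERFACE

Orientations are given as a unit quaternion [w, x, y, z].
In Python, from station import telemetry, read_camera, get_calibration, manip, find_in, trace gives the robot as it stands.
- The arm moves only by the tool jog_arm, never from a script. Its argument "steps" is one flat list of numbers, 5 for each row, row after row: the closure, from 0 (fully open) to 1 (shut), then the shift along the world's x, y, z in m, then the turn about the world's z in degrees. A call has exactly 10 rows; each row is the pose to reach, as a shift and turn from the pose commanded when the call began; what a row does not reach only later rows make up. A row lasts 1/10 s, in which the tool goes at most 50 mm and 8.59 degrees, less where a joint would pass 70% of its speed; a pose out of reach is approached as far as the arm can. A call with a gripper value outside its range is refused whole. The fingers move at their own pace and stop on an object; the grip force is fixed at half the most. Time passes only in rows, so rows that repeat a pose let the fingers close, or fill a call up. It gives the time, the measured TCP pose, the force and the opening at its end, in the units of the state.
- telemetry.read_state(): the state, without advancing time (a new reading comes with each control period).
- read_camera(name): name is "side" or "top"; returns the picture (420x560x3 uint8, red, green, blue); there is no depth.
- get_calibration(name): a dict with "fx", "fy", "cx", "cy" (pixels), "dist" ([k1, k2, p1, p2, k3] as OpenCV has them; the pictures are not rectified), "view" (4x4, takes a point from world to camera coordinates). Camera axes: x right, y down, z forward; pixel columns grow to the right and rows downward; lengths in mm; the calibration is good to about 2 mm. A picture is of the moment at which its call begins. get_calibration takes no time and is no camera call.
- manip.finish_job(): hands the job in, once; it reports no verdict.
Trained networks look in the newest picture that a camera, given by its name, has taken for a name from the list of things; names that differ only in an ending like _2 or _b are one class to them, and where a whole thing is asked for, a point or a joint stands for the part that bears it (a point fixed in the world has none). Each returns a list of dicts, best first, with "conf" (0 to 1); they miss things now and then, are a little off and sometimes report something else, mostly with a low value. They report only what shows in the picture. A call takes as long as a camera call.
- find_in(camera, name): "bbox" ([left, top, right, bottom] in pixels, round what is visible of it).
- trace(camera, name): "region" (420x560 bool, what is visible of it) and "bbox" ([left, top, right, bottom] in pixels, round what is visible of it).
The state is a dict: "clock": time; "qpos": joint angles; "joint_velocities": joint speeds; "joint_efforts": joint torques, N m; "tcp_pos": TCP position; "tcp_rot": TCP orientation; "ft_force": force on the tool from outside, world axes, zero at the start; "ft_torque": the same for the moment, N m; "width": finger opening in mm.
Only numpy, scipy, OpenCV 4.12 (cv2) and the standard library are available. Lean on these libraries where they do the work, as an engineer would, in place of code of your own. Each camera call takes 0.05 s, during which the arm holds its last target. There are 200 camera calls.

## Working session

There is one attempt and no reset: what is moved stays moved. The work goes in short steps, Python scripts to look and compute and a tool call to move; the robot and the scene stay as the last step left them, time stands still between calls to the robot, and variables do not carry over. Pictures are saved under pics/ and viewed, on a budget of 10 in all, crops included, one or two more only if the job needs it, and the job is handed in when it is done.

Besides the shell and the picture viewer there is one more tool, called in YAML: its name, and indented under it one key for each argument. jog_arm: Moves the arm, as the interface text tells. Its arguments: {"type":"object","properties":{"steps":{"type":"array","items":{"type":"number"}}},"required":["steps"]}

```bash
mkdir -p pics
cat > h.py <<'E'
import numpy as np, cv2
from station import telemetry, read_camera, get_calibration, manip, find_in, trace
def cal(c):
    k=get_calibration(c); K=np.array([[k['fx'],0,k['cx']],[0,k['fy'],k['cy']],[0,0,1.]])
    return K,np.array(k['dist'],float),np.array(k['view'],float)
def ray(c,uv):
    K,d,V=cal(c); p=cv2.undistortPoints(np.array(uv,float).reshape(-1,1,2),K,d).reshape(-1,2)
    R,t=V[:3,:3],V[:3,3]
    return -R.T@t,np.c_[p,np.ones(len(p))]@R
def onz(c,uv,z):
    o,r=ray(c,uv); return (o+r*((z-o[2])/r[:,2])[:,None]).round(1)
def proj(c,P):
    K,d,V=cal(c); return cv2.projectPoints(np.array(P,float).reshape(-1,3),cv2.Rodrigues(V[:3,:3])[0],V[:3,3],K,d)[0].reshape(-1,2)
def save(c,n):
    im=read_camera(c); cv2.imwrite(f'pics/{n}.png',im[:,:,::-1]); return im
E
python3 - <<'E'
from h import *
a=save('top','t0');b=save('side','s0')
for c in('top','side'):
    print(c,ray(c,[[280,210]]))
    for n in ['feeder','press_face','spacer_1','bay','bush','setting_ring','block','screwdriver']:
        for r in find_in(c,n)[:2]:
            B=np.array(r['bbox']); print(n,round(r['conf'],2),B.round(),onz(c,[(B[:2]+B[2:])/2],10))
print(telemetry.read_state())
E
```

```text
top (array([ 232.5834768 ,  -13.77096352, 1344.4468267 ]), array([[ 0.20073257,  0.01623567, -0.97957163]]))
feeder 0.91 [284. 195. 340. 229.] [[498.7 -80.9  10. ]]
press_face 0.89 [308. 199. 337. 212.] [[ 516.5 -111.    10. ]]
spacer_1 0.66 [290. 206. 304. 214.] [[504.6 -39.7  10. ]]
bay 0.69 [250. 156. 284. 187.] [[620.   43.2  10. ]]
bush 0.46 [181. 222. 193. 233.] [[459.1 269.9  10. ]]
setting_ring 0.8 [156. 199. 174. 216.] [[517.9 334.9  10. ]]
setting_ring 0.62 [306. 201. 340. 214.] [[ 511.  -113.6   10. ]]
block 0.58 [205. 249. 211. 260.] [[383.  208.9  10. ]]
screwdriver 0.88 [413. 188. 425. 248.] [[ 476.6 -380.5   10. ]]
side (array([294.65525895, 864.34977973, 482.52337745]), array([[ 0.18988153, -0.88412023, -0.42726049]]))
feeder 0.86 [261. 188. 296. 233.] [[ 507.7 -111.2   10. ]]
press_face 0.51 [271. 190. 282. 204.] [[ 530.1 -190.1   10. ]]
spacer_1 0.42 [266. 229. 282. 232.] [[495.1  -3.9  10. ]]
spacer_1 0.28 [273. 189. 288. 208.] [[ 519.4 -184.3   10. ]]
bay 0.58 [250. 292. 269. 317.] [[456.4 268.9  10. ]]
bay 0.55 [198. 226. 236. 255.] [[604.9  70.7  10. ]]
bush 0.6
[... 291 characters left out ...]
clock': 0.9, 'qpos': array([ 1.20500347e+00,  1.25773080e-01, -3.95926667e-02,  1.40542412e+00,
       -3.14076443e-06,  1.57079217e+00]), 'joint_velocities': array([-1.90125568e-03, -1.03353980e-03,  5.42849608e-04, -6.59057926e-05,
       -1.52672589e-03,  3.05051900e-04]), 'joint_efforts': array([ 3.87457130e-04, -4.35695779e+01,  3.53087854e+01,  1.08777305e-03,
       -7.07594154e-05,  1.18757420e-06]), 'tcp_pos': array([187.77878392, 490.24180841, 231.31202069]), 'tcp_rot': array([2.13164322e-06, 1.81876405e-01, 9.83321399e-01, 2.89039550e-06]), 'ft_force': array([0.59166792, 0.01687095, 0.5083293 ]), 'ft_torque': array([0.04350454, 0.03252206, 0.03397302]), 'width': 85.76924592893317}
```

View pics/t0.png

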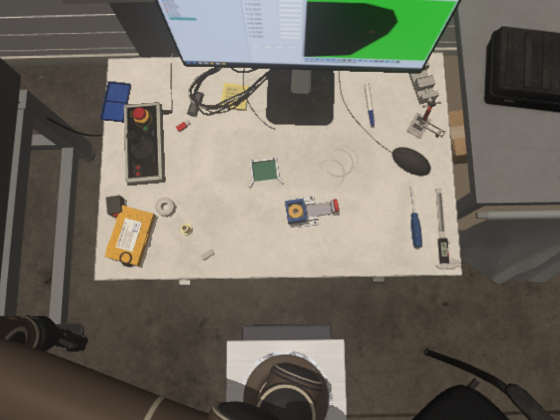

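View pics/s0.png

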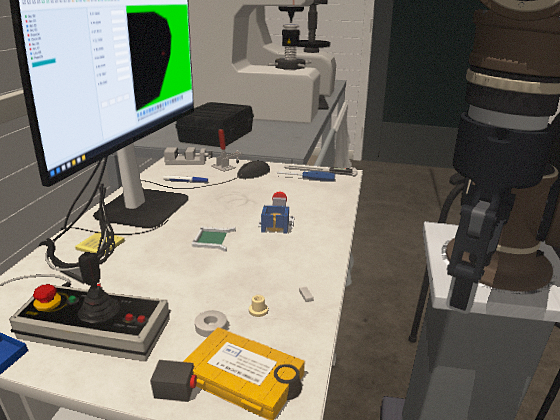

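The top view shows the feeder at about (296,211) with the disc at (335,206), so it ejects towards image left (+y). The bay is at (265,172) with its mouth towards image bottom (-x). The bystanders are well clear. Next I'll zoom in.

Run:
```python
from h import *
im=cv2.imread('pics/t0.png')[145:240,235:350]
cv2.imwrite('pics/t0c.png',cv2.resize(im,None,fx=6,fy=6,interpolation=cv2.INTER_CUBIC))
im=cv2.imread('pics/t0.png'); hsv=cv2.cvtColor(im,cv2.COLOR_BGR2HSV)
print(get_calibration('top')['fx'])
def blob(lo,hi,box):
    m=cv2.inRange(hsv,lo,hi); l,t,r,b=box; k=np.zeros_like(m);k[t:b,l:r]=m[t:b,l:r]
    ys,xs=np.nonzero(k); return len(xs),np.c_[xs,ys]
n,p=blob((0,130,80),(8,255,255),(320,190,350,225)); print('red',n,p.min(0),p.max(0),onz('top',[p.mean(0)],35))
n,p=blob((50,80,30),(95,255,255),(240,150,295,195)); print('green',n,p.min(0),p.max(0))
r=cv2.minAreaRect(p.astype(np.float32)); bp=cv2.boxPoints(r); print(bp, onz('top',bp,0), onz('top',[r[0]],0))
n,p=blob((100,100,30),(125,255,255),(275,190,330,235)); r=cv2.minAreaRect(p.astype(np.float32));print('blue',n,p.min(0),p.max(0))
n,p=blob((12,110,80),(30,255,255),(280,195,312,225)); print('brass',n,p.min(0),p.max(0),onz('top',[p.mean(0)],30))
```

```text
483.3157177245678
red 32 [334 200] [337 210] [[ 513.7 -146.5   35. ]]Traceback (most recent call last):
  File "<stdin>", line 10, in <module>
    return umr_minimum(a, axis, None, out, keepdims, initial, where)
ValueError: zero-size array to reduction operation minimum which has no identity
```

View pics/t0c.png

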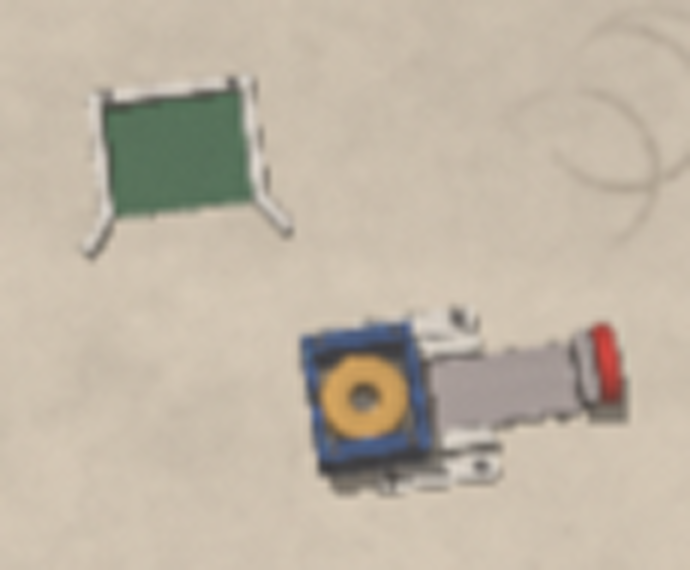

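The crop shows the magazine's top corners at about (303,338), (408,322), (430,455) and (322,472), the disc at (600,363), and the green floor corners at (104,102), (240,90), (252,200) and (115,216). I'll fit the feeder and bay poses to these points.

Run:
```python
from h import *
from scipy.optimize import least_squares
f=lambda P:(np.array(P,float)+.5)/6-.5+[235,145]
def fit(obj,px,x0,w):
    obj=np.array(obj,float)
    def T(x):
        c,s=np.cos(x[2]),np.sin(x[2]); return np.c_[x[0]+c*obj[:,0]-s*obj[:,1],x[1]+s*obj[:,0]+c*obj[:,1],obj[:,2]]
    r=least_squares(lambda x:((proj('top',T(x))-px)*np.array(w)[:,None]).ravel(),x0,x_scale=[10,10,.1])
    return r.x,(proj('top',T(r.x))-px).round(2)
# magazine corners: image left=front(+x), image up = feeder -y
F=fit([[26,-30,46],[-26,-30,46],[-26,30,46],[26,30,46],[0,0,30],[-118,0,26]],
 f([[303,338],[408,322],[430,455],[322,472],[364,397],[608,365]]),[500,-60,1.5],[1]*6)
B=fit([[28,34,0],[28,-34,0],[-28,-34,0],[-28,34,0]],f([[104,102],[240,90],[252,200],[115,216]]),[620,40,0],[1]*4)
for n,(x,e) in(('F',F),('B',B)): print(n,x[:2].round(1),np.degrees(x[2]).round(1),e.tolist())
x=F[0];d=np.array([np.cos(x[2]),np.sin(x[2])])
print('dir',d,'disc',x[:2]-118*d,'outlet',x[:2]+69*d)
b=B[0];c,s=np.cos(b[2]),np.sin(b[2]); o=x[:2]+69*d-b[:2]; print('outlet in bay frame',c*o[0]+s*o[1],-s*o[0]+c*o[1])
# side cross-check: project model points
for n,P in(('disc',np.r_[x[:2]-118*d,26]),('mag top',np.r_[x[:2],46]),('bay',np.r_[b[:2],0])): print(n,proj('side',P).round(1))
for n in('press_face','bay'):
    for r in trace('side',n)[:2]:
        ys,xs=np.nonzero(r['region']); print(n,r['conf'],xs.mean(),ys.mean(),r['bbox'])
```

```text
F [496.7 -34.1] 98.2 [[-0.87, 0.45], [0.28, 0.21], [0.19, -0.79], [-0.62, -0.68], [-0.04, 0.86], [1.08, -0.06]]
B [627.1  52.8] 5.2 [[-0.3, 0.26], [0.36, -0.17], [0.31, 0.06], [-0.37, -0.16]]
dir [-0.14275555  0.98975798] disc [ 513.58787261 -150.91488   ] outlet [486.8925854   34.16986179]
outlet in bay frame -141.2857776645251 -5.751319849825014
disc [[279.8 197.9]]
mag top [[276.1 210.5]]
bay [[210.5 239.1]]
press_face 0.66 317.8616352201258 175.21383647798743 [279.6, 169.4, 336.9, 185.1]
press_face 0.57 279.0382513661202 198.9344262295082 [269.8, 190.4, 286.3, 207.1]
bay 0.78 210.98748043818466 237.55868544600938 [193.1, 226.5, 236.6, 250.6]
```

The fits agree between cameras: disc at (514,-151), push direction 98.2°, bay at (627,53) with heading 5.2°. I'll close the fingers and go behind the disc, with the tool's y axis along the push.

jog_arm:
  steps: [1,0.0215,-0.0445,-0.005,7.3,1,0.043,-0.089,-0.01,14.6,1,0.0645,-0.1335,-0.015,21.9,1,0.086,-0.178,-0.02,29.2,1,0.1075,-0.2225,-0.025,29.2,1,0.129,-0.267,-0.03,29.2,1,0.1505,-0.3115,-0.035,29.2,1,0.172,-0.356,-0.04,29.2,1,0.1935,-0.4005,-0.045,29.2,1,0.215,-0.445,-0.05,29.2]

```text
clock: 2.0
tcp_pos: [402.9, 43.9, 181.5]
tcp_rot: [0.001, -0.072, 0.997, 0.0]
ft_force: [1.5, 1.7, -0.0]
width: -0.0
```

jog_arm:
  steps: [1,0.0195,-0.039,0,0,1,0.039,-0.078,0,0,1,0.0585,-0.117,0,0,1,0.078,-0.156,0,0,1,0.0975,-0.195,0,0,1,0.1165,-0.2345,-0.02,0,1,0.1165,-0.2345,-0.06,0,1,0.1165,-0.2345,-0.1,0,1,0.1165,-0.2345,-0.14,0,1,0.1165,-0.2345,-0.161,0]

```text
clock: 3.0
tcp_pos: [516.9, -188.1, 16.8]
tcp_rot: [-0.002, -0.072, 0.997, 0.001]
ft_force: [0.1, -0.2, -1.3]
width: -0.1
```

Run:
```python
from h import *
a=save('top','t1')[145:240,255:370];b=save('side','s1')[160:260,220:345]
r=lambda i:cv2.resize(i,(400,400*i.shape[0]//i.shape[1]),interpolation=cv2.INTER_CUBIC)[:315]
cv2.imwrite('pics/m1.png',np.hstack([r(a),r(b)])[:,:,::-1])
s=telemetry.read_state();print(s['clock'],s['tcp_pos'],s['ft_force'])
```

```text
3.1 [ 516.31899939 -187.69867021   16.89002936] [-0.31302161  0.66051987 -0.43150589]
```

View pics/m1.png

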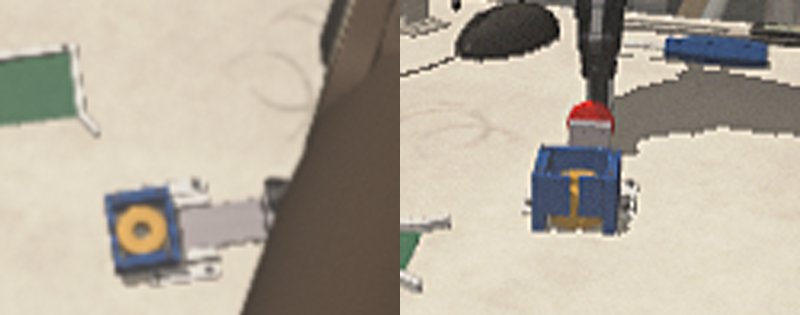

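The finger is lined up behind the disc (disc at about (591,118) and finger at (598,80) in the right half of the composite). Now I'll push at moderate speed.

jog_arm:
  steps: [1,0.002,0.005,0.004,0,1,0.0005,0.015,0.004,0,1,-0.0001,0.02,0.004,0,1,-0.001,0.025,0.004,0,1,-0.0015,0.03,0.004,0,1,-0.0024,0.036,0.004,0,1,-0.0033,0.042,0.004,0,1,-0.004,0.048,0.004,0,1,-0.005,0.054,0.004,0,1,-0.006,0.06,0.004,0]

```text
clock: 4.1
tcp_pos: [514.5, -129.7, 25.8]
tcp_rot: [0.002, -0.071, 0.997, -0.002]
ft_force: [1.8, -6.1, 3.4]
width: 0.3
```

Run:
```python
from h import *
save('side','s2');s=telemetry.read_state();print(s['clock'],s['tcp_pos'],s['ft_force'])
```

```text
4.15 [ 514.37617764 -128.81565683   25.74659934] [ 3.68787238 -4.44873534  3.84323127]
```

jog_arm:
  steps: [1,-0.0015,0.005,-0.001,0,1,-0.003,0.01,-0.002,0,1,-0.0045,0.014,-0.003,0,1,-0.0055,0.018,-0.003,0,1,-0.006,0.021,-0.003,0,1,-0.0065,0.024,-0.003,0,1,-0.007,0.027,-0.003,0,1,-0.0075,0.03,-0.003,0,1,-0.008,0.032,-0.003,0,1,-0.008,0.034,-0.003,0]

```text
clock: 5.15
tcp_pos: [507.6, -96.0, 22.8]
tcp_rot: [0.002, -0.071, 0.997, -0.002]
ft_force: [6.0, -7.0, 1.4]
width: 0.1
```

Run:
```python
from h import *
a=save('top','t3')[145:240,255:370];b=save('side','s3')[160:260,220:345]
r=lambda i:cv2.resize(i,(400,400*i.shape[0]//i.shape[1]),interpolation=cv2.INTER_CUBIC)[:315]
cv2.imwrite('pics/m3.png',np.hstack([r(a),r(b)])[:,:,::-1])
s=telemetry.read_state();print(s['clock'],s['tcp_pos'],s['ft_force'])
```

```text
5.25 [507.52813333 -95.79383902  22.78919756] [ 6.16958236 -6.70584289  1.35008878]
```

View pics/m3.png

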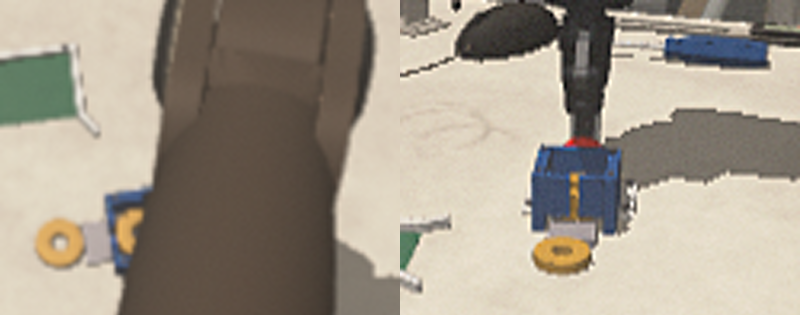

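The spacer is out in front (left half at (60,243)), but the force of about 7 N doesn't yet show the stop. I'll continue in small steps.

jog_arm:
  steps: [1,0,0.001,0,0,1,0,0.002,0,0,1,0,0.003,0,0,1,0,0.004,0,0,1,0,0.005,0,0,1,0,0.005,0,0,1,0,0.006,0,0,1,0,0.006,0,0,1,0,0.006,0,0,1,0,0.006,0,0]

```text
clock: 6.25
tcp_pos: [507.5, -94.9, 23.0]
tcp_rot: [0.002, -0.07, 0.998, -0.007]
ft_force: [4.6, -25.2, 1.3]
width: -0.0
```

The force rose to 25 N with only 1 mm of motion, so the plunger is at its stop. I'll retract along the axis, then lift.

jog_arm:
  steps: [1,0.001,-0.01,0,0,1,0.003,-0.03,0,0,1,0.006,-0.05,0,0,1,0.01,-0.07,0,0,1,0.013,-0.09,0,0,1,0.016,-0.11,0,0,1,0.016,-0.115,0.03,0,1,0.016,-0.115,0.07,0,1,0.016,-0.115,0.11,0,1,0.016,-0.115,0.12,0]

```text
clock: 7.25
tcp_pos: [522.6, -203.9, 146.0]
tcp_rot: [0.003, -0.072, 0.997, -0.001]
ft_force: [0.2, 0.8, 0.1]
width: 0.1
```

Run:
```python
from h import *
A=save('top','t4');B=save('side','s4')
for c in('top','side'):
    for q in trace(c,'spacer_1')[:3]:
        b=np.array(q['bbox']);ys,xs=np.nonzero(q['region'])
        print(c,round(q['conf'],2),b,len(xs),onz(c,[[(b[0]+b[2])/2,(b[1]+b[3])/2],[xs.mean(),ys.mean()]],10 if c=='top' else 6).tolist())
a=A[145:240,255:370];b=B[160:260,220:345]
r=lambda i:cv2.resize(i,(400,400*i.shape[0]//i.shape[1]),interpolation=cv2.INTER_CUBIC)[:315]
cv2.imwrite('pics/m4.png',np.hstack([r(a),r(b)])[:,:,::-1])
```

```text
top 0.6 [266.1 209.6 279.1 220.4] 144 [[492.0, 29.3, 10.0], [492.2, 31.7, 10.0]]
side 0.57 [258.3 235.7 280.4 245.9] 161 [[494.9, 38.6, 6.0], [494.3, 35.2, 6.0]]
side 0.47 [269.  229.9 276.7 235.5] 18 [[496.1, 0.1, 6.0], [496.4, -17.8, 6.0]]
```

View pics/m4.png

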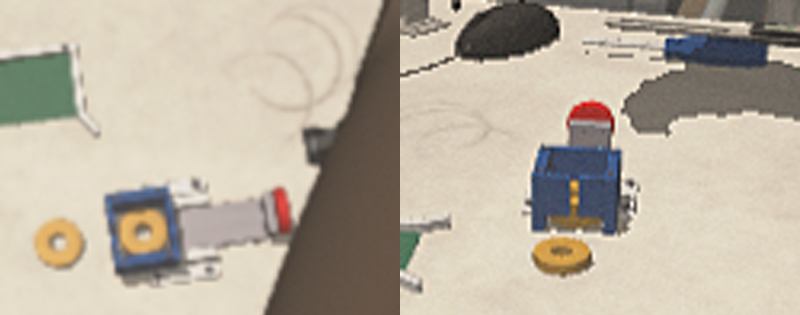

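The plunger is back (disc at (283,210) left), two spacers remain in the magazine, and the ejected one lies at about (59,243), which is world (491,33). I'll open the fingers slightly to cradle the ring and go behind it.

jog_arm:
  steps: [0.75,-0.015,0.038,0,0,0.75,-0.03,0.076,0,0,0.75,-0.045,0.114,0,0,0.75,-0.06,0.152,0,0,0.75,-0.075,0.19,0,0,0.75,-0.091,0.2285,0,0,0.75,-0.091,0.2285,-0.03,0,0.75,-0.091,0.2285,-0.07,0,0.75,-0.091,0.2285,-0.1,0,0.75,-0.091,0.2285,-0.115,0]

```text
clock: 8.45
tcp_pos: [426.1, 25.1, 21.7]
tcp_rot: [-0.004, -0.072, 0.997, 0.0]
ft_force: [-0.7, 0.1, 0.2]
width: 21.3
```

Run:
```python
from h import *
A=save('top','t5');B=save('side','s5')
s=telemetry.read_state();print(s['clock'],s['tcp_pos'],s['ft_force'],s['width'])
a=A[145:240,225:340];b=B[190:290,210:335]
r=lambda i:cv2.resize(i,(400,400*i.shape[0]//i.shape[1]),interpolation=cv2.INTER_CUBIC)[:315]
cv2.imwrite('pics/m5.png',np.hstack([r(a),r(b)])[:,:,::-1])
```

```text
8.55 [426.10998154  24.93766614  22.3545564 ] [-0.71393673  0.38731667  0.14144518] 21.41814701538824
```

View pics/m5.png

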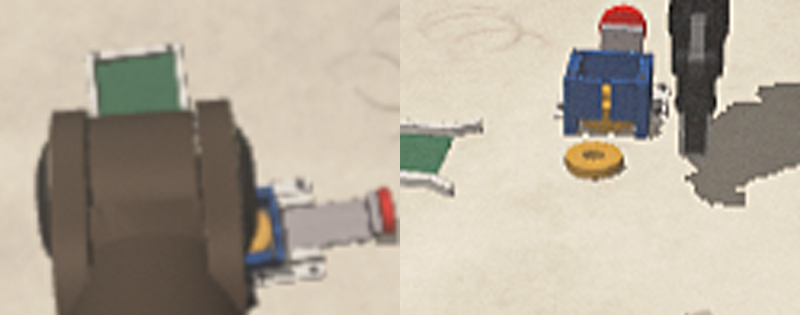

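The finger is right of the spacer in the side view (finger at (693,150), spacer at (593,158)), at the same depth. Lowering to just above the table.

jog_arm:
  steps: [0.75,0,0,-0.006,0,0.75,0,0,-0.012,0,0.75,0,0,-0.015,0,0.75,0,0,-0.017,0,0.75,0,0,-0.018,0,0.75,0,0,-0.018,0,0.75,0,0,-0.018,0,0.75,0,0,-0.018,0,0.75,0,0,-0.018,0,0.75,0,0,-0.018,0]

```text
clock: 9.55
tcp_pos: [430.0, 24.9, 8.5]
tcp_rot: [0.0, -0.072, 0.997, -0.0]
ft_force: [-0.2, 1.3, -0.1]
width: 21.3
```

jog_arm:
  steps: [0.75,0,0,-0.002,0,0.75,0.004,0.0006,-0.004,0,0.75,0.01,0.0014,-0.0045,0,0.75,0.016,0.0022,-0.0045,0,0.75,0.022,0.0031,-0.0045,0,0.75,0.028,0.0039,-0.0045,0,0.75,0.034,0.0048,-0.0045,0,0.75,0.04,0.0056,-0.0045,0,0.75,0.046,0.0064,-0.0045,0,0.75,0.052,0.0073,-0.0045,0]

```text
clock: 10.55
tcp_pos: [482.4, 32.3, 3.8]
tcp_rot: [-0.0, -0.072, 0.997, 0.0]
ft_force: [-1.3, -0.2, -0.0]
width: 21.2
```

Run:
```python
from h import *
B=save('side','s6')
s=telemetry.read_state();print(s['clock'],s['tcp_pos'],s['ft_force'],s['width'])
for q in trace('side','spacer_1')[:3]:
    b=np.array(q['bbox']);print(q['conf'],b,onz('side',[[(b[0]+b[2])/2,(b[1]+b[3])/2]],6))
b=B[190:290,170:295]
cv2.imwrite('pics/m6.png',cv2.resize(b,None,fx=5,fy=5,interpolation=cv2.INTER_CUBIC)[:,:,::-1])
```

```text
10.6 [483.46760673  32.42095211   3.95735767] [ 0.86766719 -0.0804726  -0.31701929] 21.330827300032215
0.51 [251.4 235.5 271.4 247.3] [[511.1  45.4   6. ]]
```

View pics/m6.png

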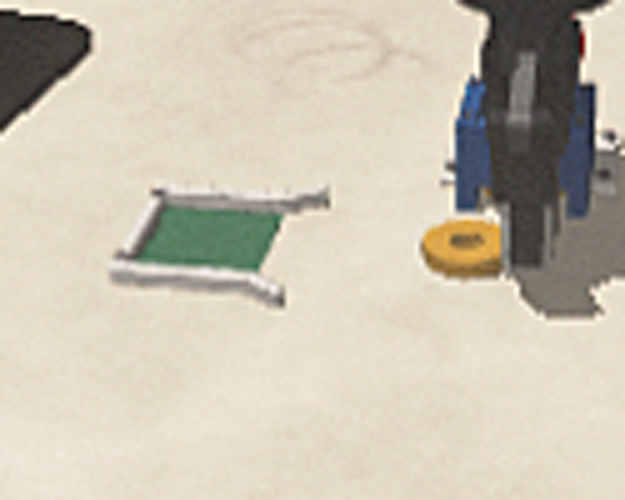

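The ring is cradled against the fingers at (462,247) and flat, and the bay lies to its left. I'll keep pushing.

jog_arm:
  steps: [0.75,0.006,0.0008,0,0,0.75,0.013,0.0018,0,0,0.75,0.021,0.0029,0,0,0.75,0.029,0.004,0,0,0.75,0.037,0.0051,0,0,0.75,0.045,0.0062,0,0,0.75,0.053,0.0073,0,0,0.75,0.06,0.0083,0,0,0.75,0.066,0.0092,0,0,0.75,0.07,0.0098,0,0]

```text
clock: 11.65
tcp_pos: [552.5, 42.1, 3.8]
tcp_rot: [0.0, -0.072, 0.997, 0.0]
ft_force: [-0.1, -0.4, 1.3]
width: 21.6
```

Run:
```python
from h import *
B=save('side','s7')
s=telemetry.read_state();print(s['clock'],s['tcp_pos'],s['ft_force'],s['width'])
b=B[190:290,170:295]
cv2.imwrite('pics/m7.png',cv2.resize(b,None,fx=5,fy=5,interpolation=cv2.INTER_CUBIC)[:,:,::-1])
```

```text
11.7 [553.01921484  42.19162622   3.86515109] [ 0.90397665 -0.09490839 -0.49615339] 21.46675540073398
```

View pics/m7.png

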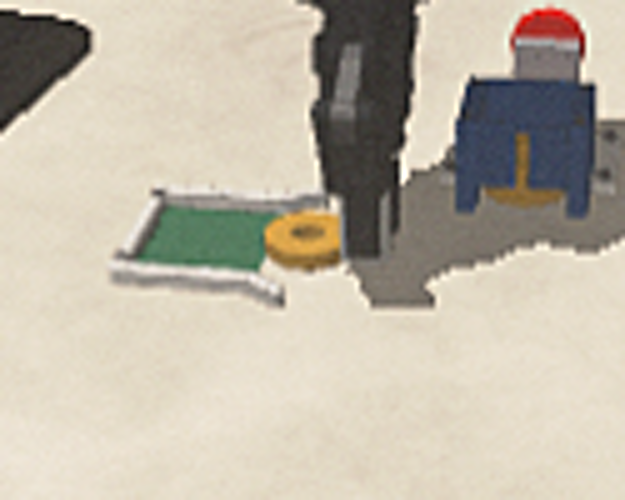

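The ring is entering the mouth centrally, with its leading edge at the start of the green floor (about (265,240)). About 48 mm remain.

jog_arm:
  steps: [0.75,0.006,0.0008,0,0,0.75,0.013,0.0018,0,0,0.75,0.02,0.0028,0,0,0.75,0.027,0.0038,0,0,0.75,0.033,0.0046,0,0,0.75,0.039,0.0054,0,0,0.75,0.043,0.006,0,0,0.75,0.046,0.0064,0,0,0.75,0.048,0.0067,0,0,0.75,0.048,0.0067,0,0]

```text
clock: 12.7
tcp_pos: [600.2, 48.8, 3.9]
tcp_rot: [0.0, -0.072, 0.997, 0.0]
ft_force: [0.4, 0.1, -0.9]
width: 21.4
```

jog_arm:
  steps: [0.75,-0.005,-0.0007,0,0,0.75,-0.015,-0.002,0,0,0.75,-0.025,-0.0035,0.005,0,0.75,-0.035,-0.005,0.03,0,0.75,-0.06,-0.005,0.06,0,0.75,-0.09,0.03,0.1,0,0.75,-0.12,0.07,0.13,0,0.75,-0.15,0.11,0.15,0,0.75,-0.18,0.15,0.16,0,0.75,-0.2,0.18,0.16,0]

```text
clock: 13.7
tcp_pos: [403.6, 222.2, 165.2]
tcp_rot: [0.002, -0.071, 0.997, 0.001]
ft_force: [-0.0, 0.7, -0.0]
width: 21.6
```

Run:
```python
from h import *
A=save('top','t8');B=save('side','s8')
s=telemetry.read_state();print(s['clock'],s['tcp_pos'],s['ft_force'])
bay=np.array([627.1,52.8]);t=np.radians(5.2);R=np.array([[np.cos(t),-np.sin(t)],[np.sin(t),np.cos(t)]])
for c in('top','side'):
    for q in trace(c,'spacer_1')[:3]:
        b=np.array(q['bbox']);P=onz(c,[[(b[0]+b[2])/2,(b[1]+b[3])/2]],6)
        print(c,round(q['conf'],2),b,P,'bay',((P[0,:2]-bay)@R).round(1))
a=A[145:240,235:350];b=B[190:290,170:295]
r=lambda i:cv2.resize(i,(400,400*i.shape[0]//i.shape[1]),interpolation=cv2.INTER_CUBIC)[:315]
cv2.imwrite('pics/m8.png',np.hstack([r(a),r(b)])[:,:,::-1])
```

```text
13.8 [401.61909171 224.93269563 164.63341827] [-0.07187457 -0.31147546 -0.53478957]
side 0.75 [197.3 230.7 221.1 245.6] [[627.2  59.3   6. ]] bay [0.7 6.5]
side 0.59 [270.8 229.5 278.8 231.8] [[494.  -10.6   6. ]] bay [-138.3  -51.1]
```

View pics/m8.png

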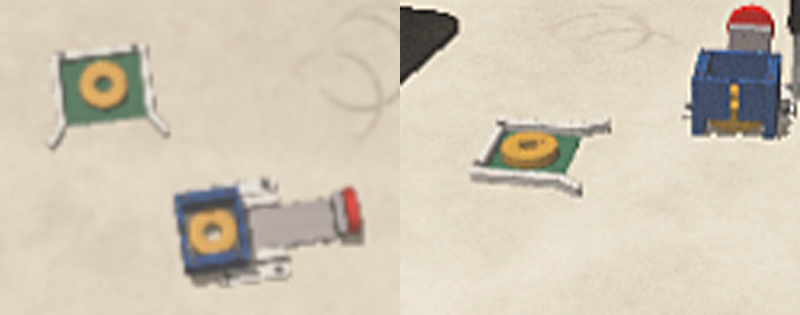

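The ring lies flat in the bay with green showing in front of it and on both sides (top (103,84), side (530,148)). The plunger is out, the other spacers are in the feeder, and the arm is clear.

```bash
python3 -c "
from station import manip
print(manip.finish_job())"
```

```text
the job is handed in; nothing more can be done
None
```

The spacer is on the bay's green floor and the job is handed in. No verdict came back, so this rests on my own checks.

- **Press:** I pushed the plunger once with the closed fingers until it hit its stop. The force rose to about 25 N while the plunger moved only about 1 mm more. I then backed off and it sprang back.
- **Push:** I slid the spacer along the table into the bay with the fingers held about 21 mm apart, then withdrew. Nothing was lifted.
- **Final pictures:** Both views show the spacer flat on the floor. The side-camera measurement puts it 0.7 mm along and 6.5 mm across from the bay's centre, inside the 8 mm and 14 mm of room. The plunger is out and spacers remain in the magazine.
- **Timing and bystanders:** The last clock reading was 13.8 s. The arm stayed away from the loose things around, but I did not measure them again at the end.

**Checks that failed or disagreed:**
- The network did not find the spacer in the final top picture, so I judged that view by eye.
- My two estimates of where the spacer came out differed by 3 to 7 mm, which the wider finger opening allowed for.

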